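# Latch the hold-down bar of a glass rack

## Robot

A 7-joint arm with a two-finger parallel gripper is mounted at the origin on the work surface. World frame = base frame: x ahead of the robot, y to its left, z up, the work surface at z = 0. Lengths are in m, angles in rad, forces in N, time in s.
With the tool pointing down it reaches from about 0.4 to 0.875 m from the base axis. Payload 19.3 kg.
Tool frame: the origin (TCP) lies between the finger pads; the fingertips stand 17 mm ahead of it and the grasp point (between the pads) lies 2 mm behind it; x points along the fingers, y is the direction in which the jaws open and shut, and the axes are right-handed (so a half turn about x gives the same grasp; the last joint's range is limited). The gripper opens to 85 mm and grips with 20 to 120 N. Pads are 22 mm wide; open, the fingers measure 114 mm over their backs; the gripper's body (76 mm by 85 mm) begins 54 mm behind the grasp point. The pads swing forward as they close: fully open they stand 13 mm farther back than shut.
Start: joints at [-1.346, 0.521, -0.036, 1.599, 0.021, 1.021, -0.113], TCP at [0.182, 0.598, 0.248] pointing down, gripper open.
Joint ranges: [-2.91, 2.91], [-0.3, 2.13], [-1.5, 1.42], [0.17, 2.43], [-1.26, 4.41], [0.16, 1.93], [-2.52, 2.52]. Speed limits (rad/s): [1.89, 1.89, 2.39, 2.39, 3.01, 3.01, 3.01].

## Interface

Orientations are given as [roll, pitch, yaw] about the fixed x, y, z axes, in that order (R = Rz(yaw) Ry(pitch) Rx(roll)).
In Python, from workcell import bot gives the robot as it stands.
- The arm moves only by the shell command python3 -m creep 'ROWS' [FORCE]. ROWS is JSON, a list of rows, each an object of numbers: "wx", "wy", "wz": the turn, a rotation vector about the tool's x, y, z in degrees; "tx", "ty", "tz": the shift along the tool's x, y, z in m; "claw": the closure, from 0 (fully open) to 1 (shut). A call has 1 to 8 rows; each row is the pose to reach, as a shift and turn from the pose measured when the call began, along the tool's axes at that moment; what a row does not reach only later rows make up. A row lasts 1/10 s, in which the tool goes at most 50 mm and 8.59 degrees, less where a joint would pass 70% of its speed; a pose out of reach is approached as far as the arm can. A call with a gripper value outside its range is refused whole. The fingers move at their own pace and stop on an object; FORCE is the grip in N (left out, the last holds). Time passes only in rows, so rows that repeat a pose let the fingers close. It gives the time, the measured TCP pose, the force and the opening at its end, in the units of the state.
- bot.observe(): the state, without advancing time (a new reading comes with each control period).
- bot.grab_frame(name): name is "scene" or "side" or "wrist"; returns the picture (420x560x3 uint8, blue, green, red); there is no depth.
- bot.get_calibration(name): a dict with "fx", "fy", "cx", "cy" (pixels), "dist_coeffs" ([k1, k2, p1, p2, k3] as OpenCV has them; the pictures are not rectified), "R" (3x3) and "t" (3): a world point X has camera coordinates R X + t. Camera axes: x right, y down, z forward; pixel columns grow to the right and rows downward; lengths in m; the calibration is good to about 2 mm. A picture is of the moment at which its call begins: read the wrist's pose just before it. get_calibration takes no time and is no camera call; for the wrist camera it gives the pose at the moment of the call.
- bot.job_done(): hands the job in, once; it reports no verdict.
The state is a dict: "clock": time; "qpos": joint angles; "qd": joint speeds; "joint_efforts": joint torques, N m; "position": TCP position; "tool_rot": TCP orientation; "force": force on the tool from outside, world axes, zero at the start; "moment": the same for the moment, N m; "grip_width": finger opening in m.
Only numpy, scipy, OpenCV 4.12 (cv2) and the standard library are available. Lean on these libraries where they do the work, as an engineer would, in place of code of your own. Each camera call takes 0.05 s, during which the arm holds its last target.

## Task

Lock the four tumblers into the rack for carrying: lift the hold-down bar by its black tab off the ledge where it is parked, bring it over the low shoulder of the steel keeper at that end of the rack, ease it along by feel until it meets the keeper's tall tooth, and let it drop fully into the notch, then let go. Never force the bar against the keeper, and leave the tumblers and the things standing around where they are.

Things in the scene. Friction and masses are not known exactly. Their poses are not given: they have to be found in the camera images.
- rack: Grey slotted plastic glass rack, 150 x 350 mm, fixed to the counter, with four tumblers in a row along its y. Origin: centre of its underside; x across the row, y along it, z up. Its -y end wall carries, side by side along x, a parking ledge and the steel keeper with the notch. All heights here are above the counter.
- ledge (a point): Centre of the flat top of the grey plastic parking ledge on the -y end wall: at rack x = -48, y = -168, height 132 mm; 52 mm long in x (-74 to -22), 12 mm in y. The bar starts resting on it.
- end_wall (a point): Wall top below the keeper: rack x = 0, y = -168, 112 mm high. The keeper, 10 mm thick in y, is clamped above it, NOT measured: notch centre anywhere from x = -12 to +36 mm. From -x to +x: step (33 mm wide, 132 mm high), low shoulder (18 wide, 144 high), notch (15 wide, floor 124 high), tall tooth (20 wide, 158 high). It bears at most 20 N from the bar; a fall from tooth height is harmless.
- pivot: Fixed steel rod with its two brackets at the rack's +y end, on which the bar slides and tilts. Its origin and axes coincide with those of the rack; the rod runs along x at y = +184 mm, 130 mm above the counter.
- tab (a point): Centre of the black grip tab on top of the bar near its free (-y) end: 14 mm wide in the rack's x (pinch it across this, from above), 28 mm long in y, 46 mm tall. It lies 396 mm from the rod; with the bar seated it is at rack y = -212 mm, 159 mm high (tab from 136 to 182 mm). Axes: x as the rack's x, y along the bar.
- bar_over_keeper (a point): Point on the underside of the hold-down bar, on its centre line, 352 mm from the rod, where it crosses ledge and keeper: 124 mm high when seated in the notch, 132 mm parked; moved to +x at 144 to 158 mm it meets the tooth and is then over the notch. The bar is aluminium, 12 x 12 mm, 410 mm long, about 0.22 kg with tab (varies by a third), lying along the rack's y above the glasses.
- sleeve (a joint): Place of the bar along the rod, in m: its centre line is at rack x = value - 0.058; 0 to 0.115, grows towards +x. It slides easily (0.4 N of friction). Starts parked at 0 to 0.010; in the notch it is 0.044 to 0.096, depending on the keeper.
- latch_bar (a joint): Tilt of the bar about the rod, rad: 0 level and fully seated in the notch, 0.023 parked on the ledge, about 0.058 on the low shoulder, grows as the tab is lifted (1 mm of lift at the tab is 0.0025 rad), up to 1. Let go, it falls by its own weight (about 0.45 N m), slowed by a damped pivot (1 N m s/rad), in a few tenths of a second.
- tumbler0: Clear glass tumbler 1 of 4, 64 mm across, 100 mm tall, loose, standing in the rack 10 mm above the counter; origin at the centre of its underside.
- tumbler1: Clear glass tumbler 2 of 4, 64 mm across, 100 mm tall, loose, standing in the rack 10 mm above the counter; origin at the centre of its underside.
- tumbler2: Clear glass tumbler 3 of 4, 64 mm across, 100 mm tall, loose, standing in the rack 10 mm above the counter; origin at the centre of its underside.
- tumbler3: Clear glass tumbler 4 of 4, 64 mm across, 100 mm tall, loose, standing in the rack 10 mm above the counter; origin at the centre of its underside.
- bottle: Green glass bottle with a twist cap, 68 mm across, 240 mm tall, loose, beyond the rack; origin at the centre of its underside. Leave it.
- ice_tray: Light blue ice tray, 110 x 200 x 32 mm, loose, to the right of the rack; origin at the centre of its underside. Leave it.
- timer: White square kitchen timer with a push button on top, 70 x 70 x 36 mm, loose, beyond the rack; origin at the centre of its underside. Leave it.

How it is judged:
On the way:
1. the bar is lifted off its ledge to the height of the low shoulder (value of joint latch_bar above 0.05 rad), for 0.05 s.
At the end, for the whole second after the job is handed in: The hold-down bar lies at rest and level in the keeper's notch (tilt within -0.012 and 0.010 rad, about 4 mm at the keeper; place along the rod between 0.040 and 0.100 m), released (value of joint latch_bar between -0.012 and 0.01 rad and value of joint sleeve between 0.04 and 0.1 m and velocity of joint latch_bar between -0.03 and 0.03 rad/s); the robot touches nothing.
It fails at once if the bar is forced against the keeper or ledge with more than 20 N (contact force between pivot and rack above 20 N).
It fails at once if the bottle, ice tray or timer is moved more than 30 mm or tipped by more than 20 degrees (distance of any of bottle, ice_tray, timer from where it was at the start of the episode above 0.03 m or angle between any of bottle, ice_tray, timer's own z axis and vertical above 0.35 rad).
It fails at once if a tumbler is moved more than 30 mm or tipped by more than 20 degrees (distance of any of tumbler0, tumbler1, tumbler2, tumbler3 from where it was at the start of the episode above 0.03 m or angle between any of tumbler0, tumbler1, tumbler2, tumbler3's own z axis and vertical above 0.35 rad).
It also fails if it takes over 38 s, if anything falls off the work surface, if the arm or the gripper's body presses on something with over 40 N, if the wrist force passes 120 N, or if a joint passes its speed limit or range.

## Working session

There is one attempt and no reset: what is moved stays moved. The work goes in short steps, Python scripts to look and compute and a shell command to move; the robot and the scene stay as the last step left them, time stands still between calls to the robot, and variables do not carry over. Pictures are saved under pics/ and viewed, and the job is handed in when it is done.

```bash
mkdir -p pics; ls
python3 - <<'E'
from workcell import bot
import cv2,numpy as np
o=bot.observe(); print(o)
for n in ("scene","side","wrist"):
    im=bot.grab_frame(n); cv2.imwrite(f"pics/{n}0.png",im)
    c=bot.get_calibration(n); print(n,{k:np.round(v,4).tolist() for k,v in c.items()})
E
```

```text
pics
{'clock': 0.0, 'qpos': array([-1.34619425,  0.52198986, -0.03636487,  1.59999284,  0.02123019,
        1.02109613, -0.11278592]), 'qd': array([-9.48562971e-04,  1.28609708e-03,  1.80024395e-03, -4.17650928e-04,
       -4.32016461e-04, -9.58673748e-04,  7.58541995e-05]), 'joint_efforts': array([ 5.66239905e-04, -9.27106977e+01,  1.97969735e+00, -3.69940495e+01,
        1.78325531e-02,  8.03775445e-03, -4.62528618e-06]), 'position': array([0.18152432, 0.59773419, 0.24774579]), 'tool_rot': array([-1.4932304 ,  1.56969621, -1.78798037]), 'force': array([ 0.82103084, -1.04339933,  0.28961015]), 'moment': array([-0.02891093,  0.07587786,  0.00809339]), 'grip_width': 0.08544955639472916}
scene {'fx': 440.0384, 'fy': 440.0384, 'cx': 276.4919, 'cy': 214.4665, 'dist_coeffs': [-0.1232, 0.0, 0.0, 0.0, 0.0], 'R': [[-0.8748, 0.4844, 0.0075], [0.266, 0.4933, -0.8282], [-0.4048, -0.7225, -0.5604]], 't': [0.5917, -0.0361, 1.2524]}
side {'fx': 500.8718, 'fy': 500.8718, 'cx': 282.8302, 'cy': 210.0466, 'dist_coeffs': [-0.1884, 0.0, 0.0, 0.0, 0.0], 'R': [[-0.967, -0.2549, 0.0054], [-0.1308, 0.4778, -0.8687], [0.2188, -0.8407, -0.4954]], 't': [0.6243, 0.1931, 1.0568]}
wrist {'fx': 360.6672, 'fy': 360.6672, 'cx': 283.138, 'cy': 210.9622, 'dist_coeffs': [-0.074, 0.0, 0.0, 0.0, 0.0], 'R': [[0.2901, 0.957, -0.0018], [0.9159, -0.2771, 0.2904], [0.2774, -0.0859, -0.9569]], 't': [-0.6248, -0.0385, 0.3791]}
```

View pics/scene0.png

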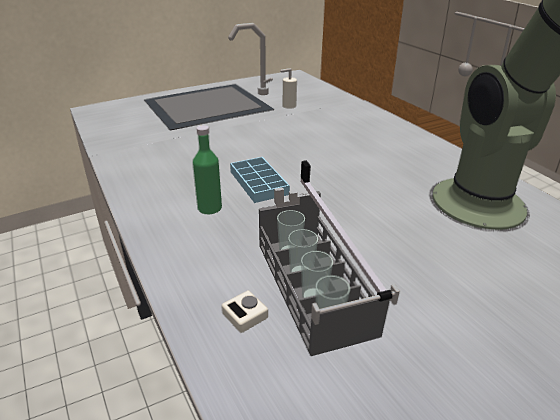

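View pics/side0.png

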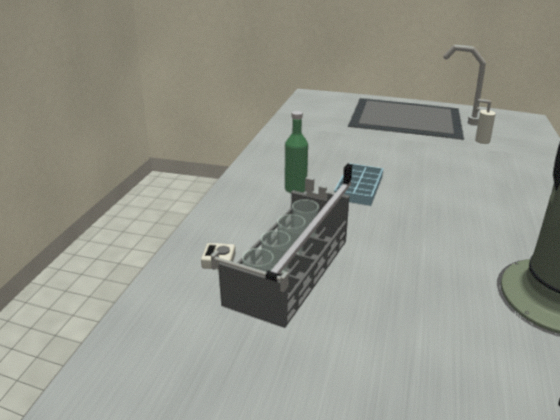

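View pics/wrist0.png

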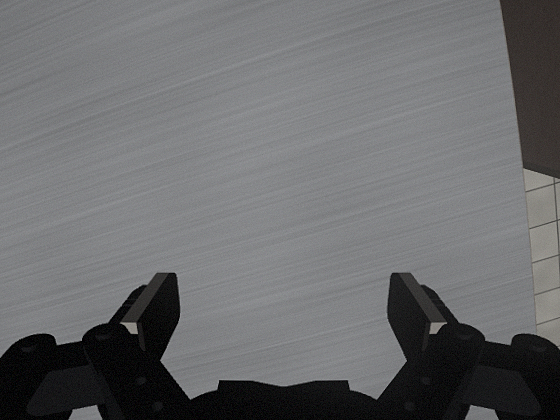

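The scene view shows the black tab near (306,172), the keeper near (285,197) and the pivot end near (385,296). The side view has the tab near (348,173) and the keeper near (315,188). The wrist view shows only bare counter. I'll zoom in next.

```bash
cat > h.py <<'E'
import numpy as np,cv2
def ray(c,uv):
    K=np.array([[c['fx'],0,c['cx']],[0,c['fy'],c['cy']],[0,0,1]])
    p=cv2.undistortPoints(np.array([[uv]],float),K,np.array(c['dist_coeffs'],float))[0,0]
    R=np.array(c['R']);t=np.array(c['t'])
    d=R.T@np.array([p[0],p[1],1]);return -R.T@t,d/np.linalg.norm(d)
def plane(c,uv,z):
    o,d=ray(c,uv);return o+d*(z-o[2])/d[2]
def tri(c1,u1,c2,u2):
    o1,d1=ray(c1,u1);o2,d2=ray(c2,u2)
    s=np.linalg.lstsq(np.c_[d1,-d2],o2-o1,rcond=None)[0]
    a=o1+s[0]*d1;b=o2+s[1]*d2
    return (a+b)/2,np.linalg.norm(a-b)
def proj(c,X):
    K=np.array([[c['fx'],0,c['cx']],[0,c['fy'],c['cy']],[0,0,1]])
    R=np.array(c['R'])
    return cv2.projectPoints(np.array(X,float).reshape(-1,1,3),cv2.Rodrigues(R)[0],np.array(c['t'],float),K,np.array(c['dist_coeffs'],float))[0][:,0]
E
python3 - <<'E'
import cv2,numpy as np
a=cv2.imread('pics/scene0.png')[150:350,230:410]; b=cv2.imread('pics/side0.png')[150:320,210:390]
cv2.imwrite('pics/sc0z.png',cv2.resize(a,None,fx=3,fy=3,interpolation=cv2.INTER_CUBIC))
cv2.imwrite('pics/si0z.png',cv2.resize(b,None,fx=3.5,fy=3.5,interpolation=cv2.INTER_CUBIC))
for n,(x0,x1,y0,y1) in (('scene',(285,330,150,200)),('side',(330,365,155,200))):
    im=cv2.imread(f'pics/{n}0.png')[y0:y1,x0:x1]
    m=(im.max(2)<45).astype(np.uint8)
    k,l,s,ce=cv2.connectedComponentsWithStats(m)
    for i in range(1,k):
        if s[i,4]>8: print(n,s[i,:5]+np.array([x0,y0,0,0,0]),ce[i]+[x0,y0])
E
```

```text
scene [301 161   9  22 169] [304.9704142  171.12426036]
side [344 165   8  19 113] [347.31858407 173.68141593]
```

View pics/sc0z.png

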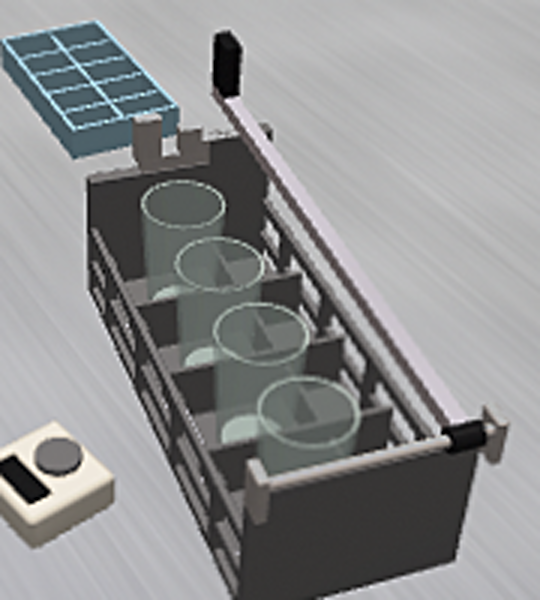

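View pics/si0z.png

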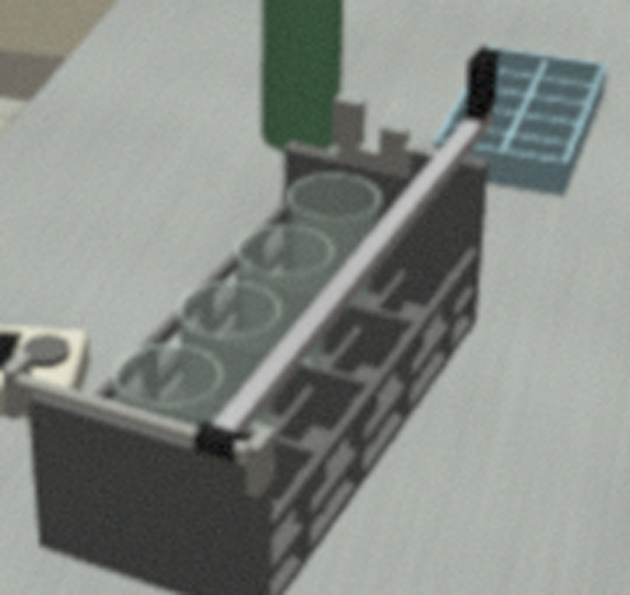

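Run:
```python
from workcell import bot
from h import *
cs,cd=bot.get_calibration('scene'),bot.get_calibration('side')
Z=lambda u:(np.array(u)/3+[230,150]-0.33); Y=lambda u:(np.array(u)/3.5+[210,150]-.36)
P={}
for n,u,v in (('tab',(305,171.1),(347.3,173.7)),('sleeve',Z((465,435)),Y((217,440))),
 ('toothtopL',Z((134,120)),Y((336,103))),('toothtopR',Z((161,117)),Y((363,103))),('shL',Z((179,131)),Y((383,131))),('shR',Z((208,128)),Y((409,131))),
 ('rodfar',Z((260,488)),Y((30,382)))):
    p,e=tri(cs,u,cd,v); P[n]=p; print(n,p.round(4),round(e,4))
d=P['sleeve']-P['tab'];print(d,np.linalg.norm(d[:2]),np.arctan2(d[1],d[0]))
d2=P['toothtopL']-P['shR'];print(np.arctan2(d2[1],d2[0]))
```

```text
tab [ 0.5226 -0.1399  0.1669] 0.0017
sleeve [0.6018 0.2505 0.1315] 0.001
toothtopL [ 0.6193 -0.1153  0.1533] 0.0022
toothtopR [ 0.5998 -0.1086  0.1566] 0.0024
shL [ 0.5843 -0.1071  0.1392] 0.0
shR [ 0.5652 -0.0962  0.1448] 0.0045
rodfar [0.7208 0.2169 0.121 ] 0.005
[ 0.07920404  0.39040837 -0.03537275] 0.39836161050921065 1.3706380305339476
-0.3392119743691385
```

```bash
cat >> h.py <<'E'
from scipy.spatial.transform import Rotation as Ro
def toolR(o): return Ro.from_euler('xyz',o['tool_rot']).as_matrix()
def goal(o,p,ang,tilt=0.):
    """tool x down, y along world direction ang (or opposite, nearest); tilt=lean about the rack x axis"""
    R0=toolR(o); best=None
    for s in (0,np.pi):
        y=np.array([np.cos(ang+s),np.sin(ang+s),0]);x=np.array([0,0,-1.]);R=np.c_[x,y,np.cross(x,y)]
        rx=np.array([np.cos(ang),np.sin(ang),0]); R=Ro.from_rotvec(-tilt*rx).as_matrix()@R
        w=np.degrees(Ro.from_matrix(R0.T@R).as_rotvec())
        if best is None or np.linalg.norm(w)<np.linalg.norm(best): best=w
    print('shift',(R0.T@(np.array(p)-o['position'])).round(4),'turn',best.round(2))
E
python3 - <<'E'
from workcell import bot
from h import *
o=bot.observe();print(toolR(o).round(3))
cs,cd=bot.get_calibration('scene'),bot.get_calibration('side')
print('bottle cap',tri(cs,(203,130),cd,(296.5,116)))
goal(o,[.50,-.04,.32],-.2)
goal(o,[.5226,-.1399,.25],-.2)
E
```

```text
[[-0.     0.291  0.957]
 [-0.001  0.957 -0.291]
 [-1.    -0.001  0.   ]]
bottle cap (array([ 0.69793725, -0.34290205,  0.23019701]), np.float64(0.0007945109230518446))
shift [-0.0717 -0.5178  0.49  ] turn [8.457e+01 4.000e-02 4.000e-02]
shift [-0.0016 -0.6068  0.5407] turn [8.457e+01 4.000e-02 4.000e-02]
```

```bash
python3 -m creep '[{"tx":-0.06,"ty":-0.194,"tz":0.394,"wx":50},{"tx":-0.06,"ty":-0.194,"tz":0.394,"wx":50},{"tx":-0.06,"ty":-0.194,"tz":0.394,"wx":50},{"tx":-0.06,"ty":-0.194,"tz":0.394,"wx":50},{"tx":-0.06,"ty":-0.194,"tz":0.394,"wx":50},{"tx":-0.06,"ty":-0.194,"tz":0.394,"wx":50},{"tx":-0.06,"ty":-0.194,"tz":0.394,"wx":50},{"tx":-0.06,"ty":-0.194,"tz":0.394,"wx":50}]' 30
python3 - <<'E'
from workcell import bot
from h import *
o=bot.observe();print(o['qpos'],o['force'])
c=bot.get_calibration('wrist');print('cam pos in tool',toolR(o).T@(-np.array(c['R']).T@np.array(c['t'])-o['position']),'fwd',toolR(o).T@np.array(c['R'])[2])
goal(o,[.51,-.06,.32],-.2)
E
```

```text
[-1.34623344  0.52191499 -0.03631081  1.59985102  0.021182    1.02112085
 -0.11279645] [-0.3396973  -0.32359397  0.376717  ]
cam pos in tool [-0.124996    0.00053662 -0.07356754] fwd [ 9.56926893e-01 -7.35322015e-04  2.90328056e-01]
shift [-0.0716 -0.5341  0.5054] turn [8.457e+01 4.000e-02 4.000e-02]$[0]: bad value
```

```bash
python3 -m creep '[{"wx":50,"wy":0,"wz":0,"tx":-0.06,"ty":-0.194,"tz":0.394,"claw":0},{"wx":50,"wy":0,"wz":0,"tx":-0.06,"ty":-0.194,"tz":0.394,"claw":0},{"wx":50,"wy":0,"wz":0,"tx":-0.06,"ty":-0.194,"tz":0.394,"claw":0},{"wx":50,"wy":0,"wz":0,"tx":-0.06,"ty":-0.194,"tz":0.394,"claw":0},{"wx":50,"wy":0,"wz":0,"tx":-0.06,"ty":-0.194,"tz":0.394,"claw":0},{"wx":50,"wy":0,"wz":0,"tx":-0.06,"ty":-0.194,"tz":0.394,"claw":0},{"wx":50,"wy":0,"wz":0,"tx":-0.06,"ty":-0.194,"tz":0.394,"claw":0},{"wx":50,"wy":0,"wz":0,"tx":-0.06,"ty":-0.194,"tz":0.394,"claw":0}]' 30
python3 - <<'E'
from workcell import bot
from h import *
o=bot.observe();print(o['clock'],o['position'],o['qpos'],o['force'])
goal(o,[.51,-.06,.32],-.2)
E
```

```text
clock: 0.95
position: [0.4719, 0.3256, 0.3025]
tool_rot: [-0.676, 1.57, -1.843]
force: [0.6, 1.3, 0.4]
grip_width: 0.0853
0.95 [0.4719118  0.32557687 0.3025278 ] [-0.8986617   0.3950144   0.26285079  1.68504393 -0.11324387  1.0771285
 -0.19790198] [0.59213805 1.32141891 0.38782849]
shift [-0.0172 -0.1163  0.3696] turn [3.457e+01 4.000e-02 2.000e-02]
```

```bash
python3 -m creep '[{"wx":34.6,"wy":0,"wz":0,"tx":-0.017,"ty":-0.09,"tz":0.37,"claw":0},{"wx":34.6,"wy":0,"wz":0,"tx":-0.017,"ty":-0.09,"tz":0.37,"claw":0},{"wx":34.6,"wy":0,"wz":0,"tx":-0.017,"ty":-0.09,"tz":0.37,"claw":0},{"wx":34.6,"wy":0,"wz":0,"tx":-0.017,"ty":-0.09,"tz":0.37,"claw":0},{"wx":34.6,"wy":0,"wz":0,"tx":-0.017,"ty":-0.09,"tz":0.37,"claw":0},{"wx":34.6,"wy":0,"wz":0,"tx":-0.017,"ty":-0.09,"tz":0.37,"claw":0},{"wx":34.6,"wy":0,"wz":0,"tx":-0.017,"ty":-0.09,"tz":0.37,"claw":0},{"wx":34.6,"wy":0,"wz":0,"tx":-0.017,"ty":-0.09,"tz":0.37,"claw":0}]'
python3 - <<'E'
from workcell import bot
from h import *
import json
o=bot.observe();print(o['clock'],o['position'],o['qpos'],o['force'])
c=bot.get_calibration('wrist');im=bot.grab_frame('wrist');cv2.imwrite('pics/w1.png',im)
json.dump({k:np.array(v).tolist() for k,v in c.items()},open('w1.json','w'))
goal(o,[.5226,-.14,.25],-.2)
E
```

```text
clock: 1.75
position: [0.5342, -0.0536, 0.3201]
tool_rot: [0.274, 1.569, -1.5]
force: [0.3, 0.4, 0.5]
grip_width: 0.0855
1.75 [ 0.53423374 -0.0536132   0.32010611] [-0.41007654  0.34082699  0.52707684  1.76256105 -0.18933204  1.08880426
 -0.02275278] [0.30470556 0.4270836  0.50735932]
shift [0.0702 0.006  0.0869] turn [-0.17  0.08 -0.02]
```

View pics/w1.png

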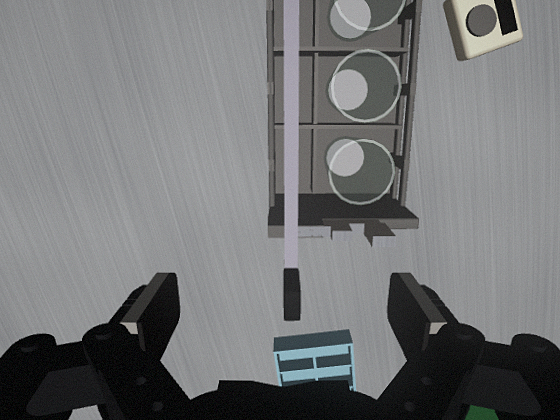

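The wrist view shows the bar running straight down the picture at column ~291. The tab is at (292,293), the end wall is at row ~215-235, and the keeper is at columns 325-397. The tool is well aligned with the rack. I'll measure more closely.

Run:
```python
from workcell import bot
from h import *
import json
im=cv2.imread('pics/w1.png');cv2.imwrite('pics/w1z.png',cv2.resize(im[195:325,250:430],None,fx=4.4,fy=4.4,interpolation=cv2.INTER_CUBIC))
w=json.load(open('w1.json'));cs,cd=bot.get_calibration('scene'),bot.get_calibration('side')
r=im[255:325,275:310];m=(r.max(2)<50).astype(np.uint8)
k,l,s,ce=cv2.connectedComponentsWithStats(m)
for i in range(1,k):
    if s[i,4]>20: print(s[i]+[275,255,0,0,0],ce[i]+[275,255])
print('tab top centre approx')
# bar top surface, mid line at two rows
for row in (10,60,120,180,240):
    line=im[row,280:305].astype(int).sum(1);print(row,[int(x) for x in line])
print(tri(w,(291.5,293),cs,(305,171.1)),tri(w,(291.5,293),cd,(347.3,173.7)))
```

```text
[284 269  16  51 775] [291.31741935 294.34064516]
tab top centre approx
10 [297, 300, 288, 373, 489, 492, 480, 482, 470, 480, 486, 478, 471, 473, 480, 472, 464, 470, 496, 343, 290, 294, 300, 307, 299]
60 [318, 313, 307, 363, 485, 505, 502, 493, 503, 501, 491, 485, 501, 495, 499, 490, 496, 508, 452, 349, 302, 316, 306, 300, 316]
120 [336, 326, 315, 353, 472, 525, 505, 515, 502, 503, 524, 495, 509, 506, 511, 509, 499, 516, 449, 308, 310, 338, 317, 331, 330]
180 [334, 334, 301, 363, 460, 514, 514, 516, 502, 521, 504, 511, 506, 501, 499, 517, 517, 497, 416, 320, 303, 317, 334, 327, 321]
240 [470, 456, 449, 453, 483, 516, 517, 514, 499, 493, 508, 506, 513, 515, 501, 513, 506, 499, 463, 446, 447, 457, 457, 453, 459]
(array([ 0.52456778, -0.13753597,  0.16778589]), np.float64(0.0009725456622194249)) (array([ 0.52354584, -0.13814285,  0.16822191]), np.float64(0.002832374050708698))
```

View pics/w1z.png

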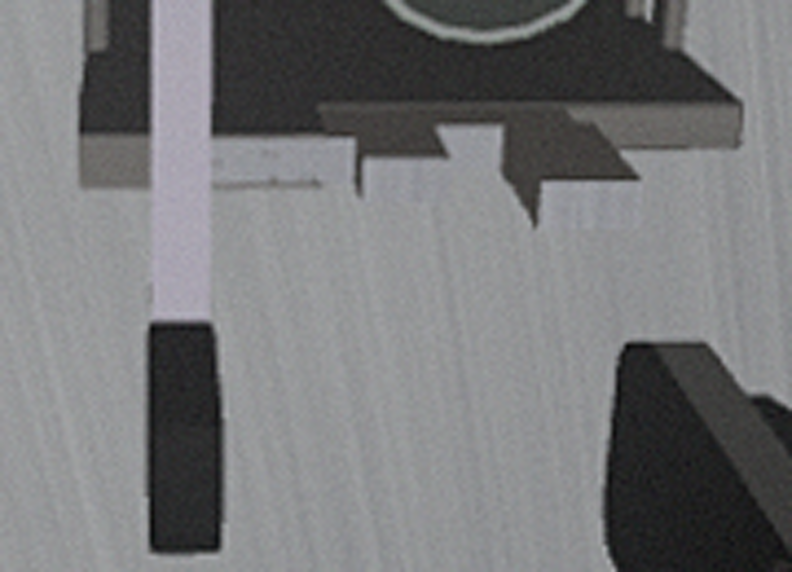

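Run:
```python
from workcell import bot
from h import *
import json
w=json.load(open('w1.json'));o=bot.observe();R=toolR(o)
q=lambda a,b:(250+a/4.4-.4,195+b/4.4-.4)
ry=R[:,1]; print('ry',ry)
for n,u,z in (('tooth L',(540,182),.158),('tooth R',(640,180),.158),('shoulder L',(362,158),.144),('shoulder R',(447,158),.144),('floor R',(503,125),.124),('floor L',(440,125),.124),
  ('bar@keeperL',(152,180),.144),('bar@keeperR',(212,180),.144),('barfar',None,.14),('tabbottom',(184,550),.19),('tabL',(150,550),.19),('tabR',(221,550),.19)):
    uv=q(*u) if u else (291.5,10)
    p=plane(w,uv,z); print(n,p.round(4),'along ry',round(p@ry,4))
a=plane(w,(291.2,10),.144);b=plane(w,(291,250),.145);d=a-b;print('bar yaw',np.arctan2(d[1],d[0])-np.pi/2)
cs,cd=bot.get_calibration('scene'),bot.get_calibration('side')
print('tooth L tri',tri(w,q(540,182),cs,(283.3,188.7)),tri(w,q(540,182),cd,(313.4,179.1)))
goal(o,[.524,-.1385,.235],-.2); goal(o,[.524,-.1385,.172],-.2)
```

```text
ry [ 0.97867431 -0.20541263  0.00150081]
tooth L [ 0.6023 -0.1038  0.158 ] along ry 0.611
tooth R [ 0.6216 -0.1074  0.158 ] along ry 0.6307
shoulder L [ 0.5701 -0.0973  0.144 ] along ry 0.5781
shoulder R [ 0.587  -0.1008  0.144 ] along ry 0.5954
floor R [ 0.6024 -0.1037  0.124 ] along ry 0.6111
floor L [ 0.5891 -0.101   0.124 ] along ry 0.5975
bar@keeperL [ 0.5276 -0.0933  0.144 ] along ry 0.5357
bar@keeperR [ 0.5395 -0.0958  0.144 ] along ry 0.5479
barfar [0.57   0.0856 0.14  ] along ry 0.5405
tabbottom [ 0.522  -0.1496  0.19  ] along ry 0.5419
tabL [ 0.5158 -0.1483  0.19  ] along ry 0.5355
tabR [ 0.5287 -0.151   0.19  ] along ry 0.5488
bar yaw -0.19775984202346497
tooth L tri (array([ 0.60239402, -0.10383798,  0.15827324]), np.float64(0.00037440361284789004)) (array([ 0.59996056, -0.10266176,  0.16093712]), np.float64(0.0035858459040871097))
shift [0.0857 0.0061 0.0807] turn [-0.39  0.17 -0.09]
shift [0.1487 0.006  0.0805] turn [-0.39  0.17 -0.09]
```

```bash
python3 -m creep '[{"wx":0,"wy":0,"wz":0,"tx":0.04,"ty":0.006,"tz":0.04,"claw":0},{"wx":0,"wy":0,"wz":0,"tx":0.07,"ty":0.006,"tz":0.079,"claw":0},{"wx":0,"wy":0,"wz":0,"tx":0.07,"ty":0.006,"tz":0.079,"claw":0},{"wx":0,"wy":0,"wz":0,"tx":0.09,"ty":0.006,"tz":0.079,"claw":0.4},{"wx":0,"wy":0,"wz":0,"tx":0.11,"ty":0.006,"tz":0.079,"claw":0.4},{"wx":0,"wy":0,"wz":0,"tx":0.11,"ty":0.006,"tz":0.079,"claw":0.4}]'
python3 - <<'E'
from workcell import bot
from h import *
import json
o=bot.observe();print(o['clock'],o['force'])
c=bot.get_calibration('wrist');im=bot.grab_frame('wrist');cv2.imwrite('pics/w2.png',im)
cv2.imwrite('pics/s2.png',cv2.resize(bot.grab_frame('scene')[80:240,220:400],None,fx=4,fy=4))
json.dump({k:np.array(v).tolist() for k,v in c.items()},open('w2.json','w'))
goal(o,[.5245,-.1375,.171],-.2)
E
```

```text
clock: 2.4
position: [0.5234, -0.1362, 0.209]
tool_rot: [-0.524, 1.567, -2.301]
force: [0.4, 0.5, 0.8]
grip_width: 0.0511
2.4 [0.38601159 0.51004114 0.80503872]
shift [0.038  0.0014 0.001 ] turn [-0.38  0.18  0.11]
```

View pics/w2.png

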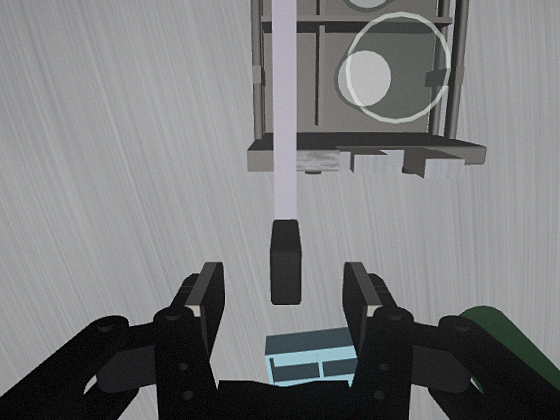

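View pics/s2.png

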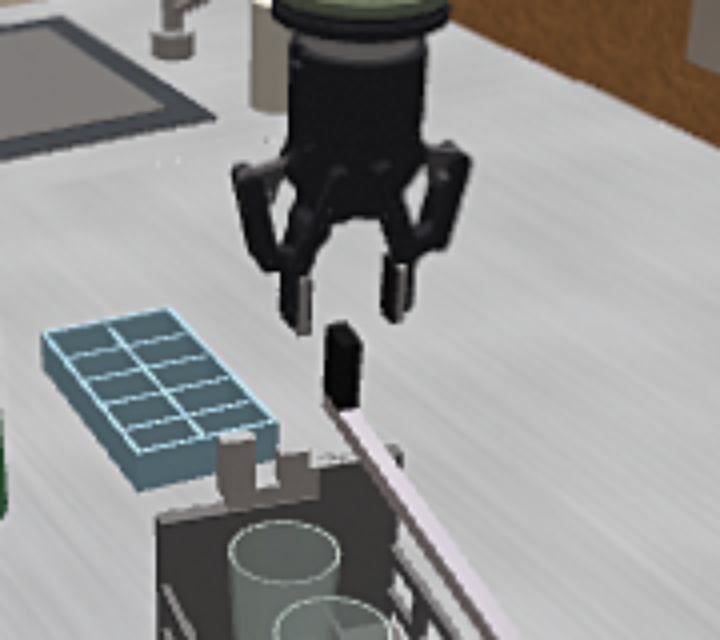

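The wrist view has the tab at column ~286 between the pads, whose inner faces are at columns 222 and 345. The scene view shows the pads above the tab on both sides. Next I descend and grip.

```bash
python3 -m creep '[{"wx":0,"wy":0,"wz":0,"tx":0.02,"ty":0.0015,"tz":0.001,"claw":0.4},{"wx":0,"wy":0,"wz":0,"tx":0.038,"ty":0.0015,"tz":0.001,"claw":0.4},{"wx":0,"wy":0,"wz":0,"tx":0.038,"ty":0.0015,"tz":0.001,"claw":0.4},{"wx":0,"wy":0,"wz":0,"tx":0.038,"ty":0.0015,"tz":0.001,"claw":0.6},{"wx":0,"wy":0,"wz":0,"tx":0.038,"ty":0.0015,"tz":0.001,"claw":0.8},{"wx":0,"wy":0,"wz":0,"tx":0.038,"ty":0.0015,"tz":0.001,"claw":1},{"wx":0,"wy":0,"wz":0,"tx":0.038,"ty":0.0015,"tz":0.001,"claw":1},{"wx":0,"wy":0,"wz":0,"tx":0.038,"ty":0.0015,"tz":0.001,"claw":1}]' 30
python3 - <<'E'
from workcell import bot
from h import *
o=bot.observe();print(o['clock'],o['force'],o['moment'])
im=bot.grab_frame('wrist');cv2.imwrite('pics/w3.png',im)
print(bot.observe()['force'])
E
```

```text
clock: 3.3
position: [0.5261, -0.138, 0.1743]
tool_rot: [0.767, 1.567, -1.01]
force: [-2.3, 1.3, 9.5]
grip_width: 0.0133
3.3 [-2.3358188   1.27658889  9.53389634] [0.20200111 0.54820639 0.07992262]
[-1.11769177  1.02045891  9.96196504]
```

View pics/w3.png

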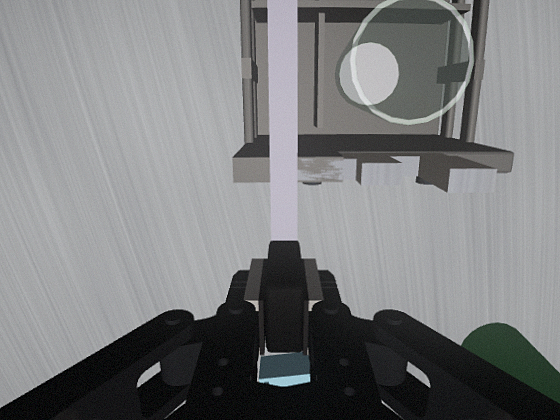

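Gripped at 13.3 mm, with about 10 N pressing down from the closing swing. Now I lift about 21 mm at the tab, following the bar's arc.

```bash
python3 -m creep '[{"wx":0,"wy":-0.7,"wz":0,"tx":-0.005,"ty":0,"tz":-0.0006,"claw":1},{"wx":0,"wy":-1.5,"wz":0,"tx":-0.0105,"ty":0,"tz":-0.0013,"claw":1},{"wx":0,"wy":-2.3,"wz":0,"tx":-0.016,"ty":0,"tz":-0.002,"claw":1},{"wx":0,"wy":-3,"wz":0,"tx":-0.021,"ty":0,"tz":-0.0026,"claw":1},{"wx":0,"wy":-3,"wz":0,"tx":-0.021,"ty":0,"tz":-0.0026,"claw":1},{"wx":0,"wy":-3,"wz":0,"tx":-0.021,"ty":0,"tz":-0.0026,"claw":1}]'
python3 - <<'E'
from workcell import bot
from h import *
import json
o=bot.observe();print(o['clock'],o['force'],o['moment'],'along rackx',o['position']@toolR(o)[:,1])
c=bot.get_calibration('wrist');im=bot.grab_frame('wrist');cv2.imwrite('pics/w4.png',im)
json.dump({k:np.array(v).tolist() for k,v in c.items()},open('w4.json','w'))
for n in ('scene','side'): cv2.imwrite(f'pics/{n}4.png',bot.grab_frame(n))
a=cv2.imread('pics/scene4.png')[150:240,240:360];b=cv2.imread('pics/side4.png')[150:240,280:380]
cv2.imwrite('pics/c4.png',np.hstack([cv2.resize(a,(400,300),interpolation=cv2.INTER_CUBIC),cv2.resize(b,(333,300),interpolation=cv2.INTER_CUBIC)]))
E
```

```text
clock: 3.95
position: [0.5267, -0.1352, 0.1954]
tool_rot: [0.049, 1.516, -1.728]
force: [0.4, 1.6, -1.4]
grip_width: 0.0138
3.95 [ 0.3741189   1.55193398 -1.37945397] [ 0.34074329 -0.05234441  0.14735107] along rackx 0.5437130122644191
```

View pics/w4.png

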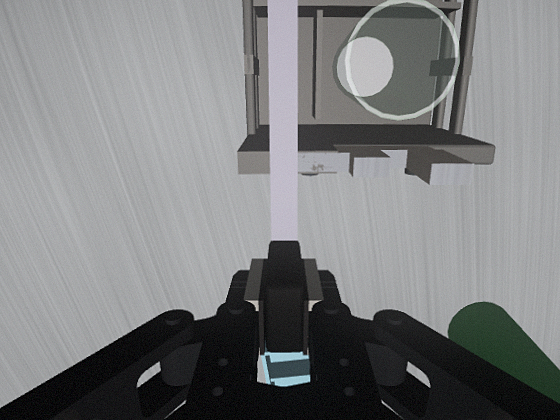

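View pics/c4.png

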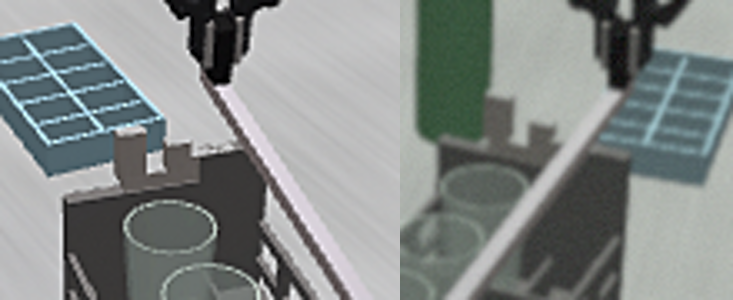

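The bar is clear of the ledge: it rose 21 mm, and the load of about 1.4 N matches its weight. Now I slide 50 mm towards the tooth, with contact expected at about 62 mm.

```bash
python3 -m creep '[{"wx":0,"wy":0,"wz":0,"tx":0,"ty":0.008,"tz":0,"claw":1},{"wx":0,"wy":0,"wz":0,"tx":0,"ty":0.016,"tz":0,"claw":1},{"wx":0,"wy":0,"wz":0,"tx":0,"ty":0.024,"tz":0,"claw":1},{"wx":0,"wy":0,"wz":0,"tx":0,"ty":0.032,"tz":0,"claw":1},{"wx":0,"wy":0,"wz":0,"tx":0,"ty":0.04,"tz":0,"claw":1},{"wx":0,"wy":0,"wz":0,"tx":0,"ty":0.047,"tz":0,"claw":1},{"wx":0,"wy":0,"wz":0,"tx":0,"ty":0.05,"tz":0,"claw":1},{"wx":0,"wy":0,"wz":0,"tx":0,"ty":0.05,"tz":0,"claw":1}]'
python3 - <<'E'
from workcell import bot
from h import *
import json
rx=np.array([.980,-.199,0])
o=bot.observe();print(o['clock'],o['force'],'F along',o['force']@rx,'pos',o['position']@rx)
c=bot.get_calibration('wrist');im=bot.grab_frame('wrist');cv2.imwrite('pics/w5.png',im)
json.dump({k:np.array(v).tolist() for k,v in c.items()},open('w5.json','w'))
for n in ('scene','side'): cv2.imwrite(f'pics/{n}5.png',bot.grab_frame(n))
a=cv2.imread('pics/scene5.png')[150:240,240:360];b=cv2.imread('pics/side5.png')[150:240,280:380]
cv2.imwrite('pics/c5.png',np.hstack([cv2.resize(a,(400,300),interpolation=cv2.INTER_CUBIC),cv2.resize(b,(333,300),interpolation=cv2.INTER_CUBIC)]))
for _ in range(3): bot.grab_frame('side');f=bot.observe()['force'];print(f,f@rx)
E
```

```text
clock: 4.9
position: [0.5763, -0.1453, 0.195]
tool_rot: [0.041, 1.516, -1.736]
force: [0.5, 6.3, -1.9]
grip_width: 0.0134
4.9 [ 0.45268025  6.26841541 -1.85464504] F along -0.8037880209800651 pos 0.5936745714482682
[ 0.32274653  4.67864893 -2.53479271] -0.6147595341887065
[ 0.85383101  5.7691773  -2.77921574] -0.3113118952175821
[ 1.5222104   6.40832424 -3.04934411] 0.21650966886885759
```

View pics/w5.png

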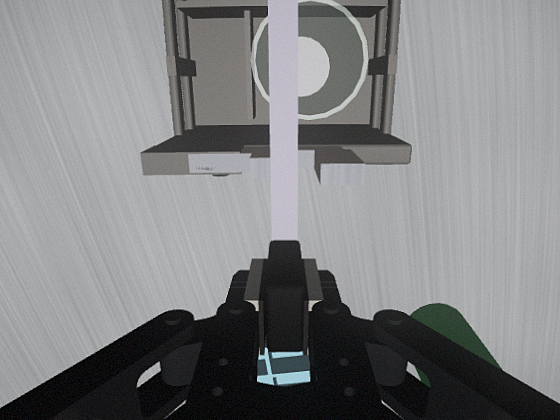

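View pics/c5.png

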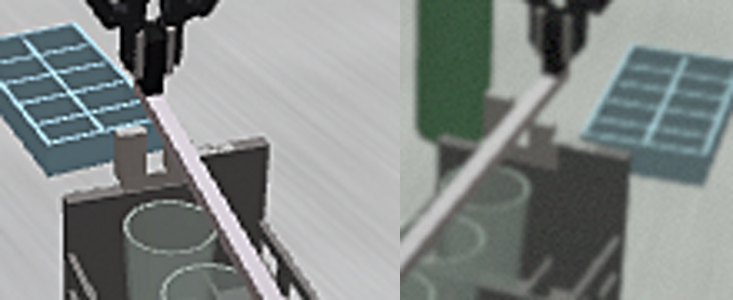

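The bar is over the shoulder and its edge is still short of the tooth: wrist gap is columns 298 to 320. There is no force along x yet, only about 6 N of pull along the bar, which I'll relieve with a small shift towards +y. Now the final creep.

```bash
python3 -m creep '[{"wx":0,"wy":0,"wz":0,"tx":0,"ty":0.003,"tz":-0.0005,"claw":1},{"wx":0,"wy":0,"wz":0,"tx":0,"ty":0.006,"tz":-0.0008,"claw":1},{"wx":0,"wy":0,"wz":0,"tx":0,"ty":0.008,"tz":-0.0008,"claw":1},{"wx":0,"wy":0,"wz":0,"tx":0,"ty":0.008,"tz":-0.0008,"claw":1}]'
cat > st.py <<'E'
from workcell import bot
from h import *
rx=np.array([.980,-.199,0])
o=bot.observe();print(o['clock'],o['force'],'F along',o['force']@rx,'pos',o['position']@rx,o['moment'])
E
python3 st.py
```

```text
clock: 5.6
position: [0.5842, -0.1468, 0.1951]
tool_rot: [0.046, 1.516, -1.732]
force: [-0.5, -3.2, -0.8]
grip_width: 0.0131
5.6 [-0.46034351 -3.22832778 -0.83327332] F along 0.19130058715063294 pos 0.6017335484759783 [-0.53783084  0.16859955  0.08584468]
```

```bash
python3 -m creep '[{"wx":0,"wy":0,"wz":0,"tx":0,"ty":0.001,"tz":0.0002,"claw":1},{"wx":0,"wy":0,"wz":0,"tx":0,"ty":0.001,"tz":0.0002,"claw":1}]';python3 st.py
python3 -m creep '[{"wx":0,"wy":0,"wz":0,"tx":0,"ty":0.001,"tz":0,"claw":1},{"wx":0,"wy":0,"wz":0,"tx":0,"ty":0.001,"tz":0,"claw":1}]';python3 st.py
```

```text
clock: 5.8
position: [0.5853, -0.1471, 0.1951]
tool_rot: [0.047, 1.516, -1.731]
force: [-0.1, 0.9, -1.4]
grip_width: 0.0137
5.8 [-0.06611453  0.87127444 -1.38007379] F along -0.23817585439335442 pos 0.6028532464603776 [0.28333403 0.06984518 0.06909638]
clock: 6.0
position: [0.5863, -0.1473, 0.1951]
tool_rot: [0.047, 1.516, -1.731]
force: [-0.0, 0.1, -2.2]
grip_width: 0.0137
6.0 [-0.03984356  0.13142473 -2.15467753] F along -0.06520020550932348 pos 0.6039281531065238 [0.10087381 0.10139841 0.12053697]
```

```bash
python3 -m creep '[{"wx":0,"wy":0,"wz":0,"tx":0,"ty":0.0007,"tz":0,"claw":1},{"wx":0,"wy":0,"wz":0,"tx":0,"ty":0.0007,"tz":0,"claw":1}]';python3 st.py
```

```text
clock: 6.2
position: [0.5871, -0.1474, 0.1951]
tool_rot: [0.05, 1.516, -1.728]
force: [-0.2, 0.3, -1.7]
grip_width: 0.0137
6.2 [-0.1557595   0.34101687 -1.65044409] F along -0.22050666788285475 pos 0.6047386951861471 [0.11721254 0.13759404 0.16852457]
```

```bash
python3 -m creep '[{"wx":0,"wy":0,"wz":0,"tx":0,"ty":0.0007,"tz":0,"claw":1},{"wx":0,"wy":0,"wz":0,"tx":0,"ty":0.0007,"tz":0,"claw":1}]';python3 st.py
```

```text
clock: 6.4
position: [0.5873, -0.1475, 0.195]
tool_rot: [0.027, 1.516, -1.751]
force: [-5.2, 1.9, 2.2]
grip_width: 0.0137
6.4 [-5.19869893  1.87889719  2.22592532] F along -5.4686254889661505 pos 0.6049300092722194 [0.36392314 1.13305128 0.11139052]
```

Contact with the tooth: −5.5 N along x at 0.605, exactly where predicted. I'll back off about 1.2 mm to centre the bar in the notch and lower it gently, watching the force.

```bash
python3 -m creep '[{"wx":0,"wy":0,"wz":0,"tx":0,"ty":-0.0014,"tz":0,"claw":1},{"wx":0,"wy":0,"wz":0,"tx":0,"ty":-0.0014,"tz":0,"claw":1}]';python3 st.py
python3 -m creep '[{"wx":0,"wy":0.4,"wz":0,"tx":0.003,"ty":0,"tz":0.0003,"claw":1},{"wx":0,"wy":0.8,"wz":0,"tx":0.006,"ty":0,"tz":0.0007,"claw":1},{"wx":0,"wy":0.8,"wz":0,"tx":0.006,"ty":0,"tz":0.0007,"claw":1}]';python3 st.py
python3 - <<'E'
from workcell import bot
import cv2,numpy as np
cv2.imwrite('pics/w6.png',bot.grab_frame('wrist'))
E
```

```text
clock: 6.6
position: [0.5861, -0.1472, 0.1951]
tool_rot: [0.037, 1.516, -1.74]
force: [0.0, -0.8, -1.4]
grip_width: 0.0138
6.6 [ 0.01324179 -0.75642537 -1.36339561] F along 0.16350560221550633 pos 0.6036483705279666 [ 0.03442217 -0.00366506 -0.02960752]
clock: 6.9
position: [0.5857, -0.1482, 0.1887]
tool_rot: [0.038, 1.531, -1.74]
force: [1.7, 1.4, -0.8]
grip_width: 0.0138
6.9 [ 1.73794433  1.41664022 -0.7782378 ] F along 1.4212740405504452 pos 0.603494311147833 [ 0.40187531 -0.16292863  0.00902668]
```

View pics/w6.png

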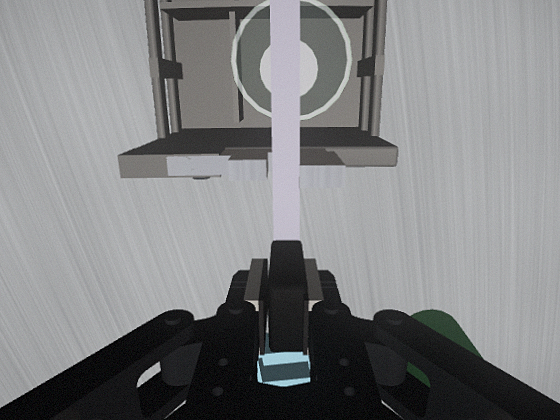

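The bar (columns 272-300) sits between the shoulder's edge and the tooth (301), and the forces are small. I'll keep lowering.

```bash
python3 -m creep '[{"wx":0,"wy":0.3,"wz":0,"tx":0.002,"ty":0.0003,"tz":0.0002,"claw":1},{"wx":0,"wy":0.6,"wz":0,"tx":0.004,"ty":0.0005,"tz":0.0004,"claw":1},{"wx":0,"wy":0.6,"wz":0,"tx":0.004,"ty":0.0005,"tz":0.0004,"claw":1}]';python3 st.py
```

```text
clock: 7.25
position: [0.586, -0.1488, 0.1846]
tool_rot: [0.041, 1.542, -1.737]
force: [-0.0, 1.0, -0.7]
grip_width: 0.0135
7.25 [-0.00576968  0.97133723 -0.67563179] F along -0.19895039196640935 pos 0.6039420855057338 [ 0.24577279 -0.0456971   0.08929522]
```

```bash
python3 -m creep '[{"wx":0,"wy":0.3,"wz":0,"tx":0.002,"ty":0,"tz":0.0002,"claw":1},{"wx":0,"wy":0.6,"wz":0,"tx":0.004,"ty":0,"tz":0.0004,"claw":1},{"wx":0,"wy":0.6,"wz":0,"tx":0.004,"ty":0,"tz":0.0004,"claw":1}]';python3 st.py
```

```text
clock: 7.55
position: [0.5858, -0.1494, 0.1803]
tool_rot: [0.05, 1.552, -1.729]
force: [-0.1, 0.9, -2.3]
grip_width: 0.0135
7.55 [-0.06647573  0.90086445 -2.32215245] F along -0.24441824201545342 pos 0.60383354284659 [ 0.28586328 -0.04773959  0.10503472]
```

The underside is now about 137 mm high, below the shoulder top, with no contact force, so the bar is in the notch. Releasing.

```bash
python3 -m creep '[{"wx":0,"wy":0,"wz":0,"tx":0,"ty":0,"tz":0,"claw":0.5},{"wx":0,"wy":0,"wz":0,"tx":0,"ty":0,"tz":0,"claw":0.5},{"wx":0,"wy":0,"wz":0,"tx":0,"ty":0,"tz":0,"claw":0.5},{"wx":0,"wy":0,"wz":0,"tx":0,"ty":0,"tz":0,"claw":0.5},{"wx":0,"wy":0,"wz":0,"tx":0,"ty":0,"tz":0,"claw":0.5},{"wx":0,"wy":0,"wz":0,"tx":0,"ty":0,"tz":0,"claw":0.5}]';python3 st.py
python3 -m creep '[{"wx":0,"wy":0,"wz":0,"tx":-0.03,"ty":0,"tz":0,"claw":0.5},{"wx":0,"wy":0,"wz":0,"tx":-0.07,"ty":0,"tz":0,"claw":0.5},{"wx":0,"wy":0,"wz":0,"tx":-0.11,"ty":0,"tz":0,"claw":0.5},{"wx":0,"wy":0,"wz":0,"tx":-0.13,"ty":0,"tz":0,"claw":0.5},{"wx":0,"wy":0,"wz":0,"tx":-0.13,"ty":0,"tz":0,"claw":0.5}]'
python3 - <<'E'
from workcell import bot
from h import *
import json
c=bot.get_calibration('wrist');cv2.imwrite('pics/w7.png',bot.grab_frame('wrist'))
json.dump({k:np.array(v).tolist() for k,v in c.items()},open('w7.json','w'))
for n in ('scene','side'): cv2.imwrite(f'pics/{n}7.png',bot.grab_frame(n))
a=cv2.imread('pics/scene7.png')[150:240,240:360];b=cv2.imread('pics/side7.png')[150:240,280:380]
cv2.imwrite('pics/c7.png',np.hstack([cv2.resize(a,(400,300),interpolation=cv2.INTER_CUBIC),cv2.resize(b,(333,300),interpolation=cv2.INTER_CUBIC)]))
cs,cd=bot.get_calibration('scene'),bot.get_calibration('side')
for n,(x0,x1,y0,y1) in (('scene',(265,310,155,205)),('side',(315,350,150,200))):
    im=cv2.imread(f'pics/{n}7.png')[y0:y1,x0:x1]
    m=(im.max(2)<45).astype(np.uint8)
    k,l,s,ce=cv2.connectedComponentsWithStats(m)
    for i in range(1,k):
        if s[i,4]>30: print(n,s[i,:5]+np.array([x0,y0,0,0,0]),ce[i]+[x0,y0])
E
```

```text
clock: 8.15
position: [0.5858, -0.1494, 0.1803]
tool_rot: [0.048, 1.552, -1.731]
force: [0.8, -0.3, 0.7]
grip_width: 0.0423
8.15 [ 0.8224297  -0.29380437  0.68990411] F along 0.8644481751682224 pos 0.6038088968298262 [ 0.06002028  0.00846938 -0.02345811]
clock: 8.65
position: [0.5871, -0.1474, 0.3132]
tool_rot: [0.295, 1.552, -1.484]
force: [0.1, 1.0, -0.7]
grip_width: 0.0426
scene [276 168   8  20 148] [279.37837838 177.58783784]
side [320 163   6  18  99] [322.54545455 171.72727273]
```

View pics/w7.png

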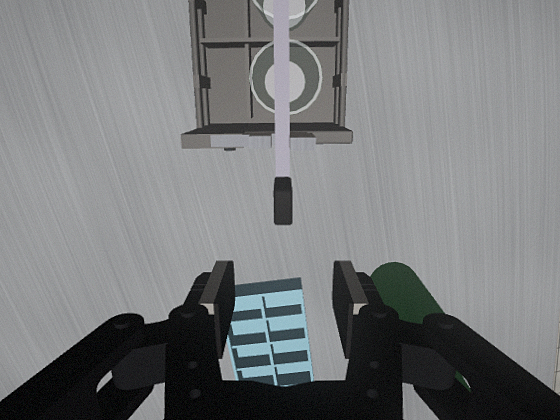

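View pics/c7.png

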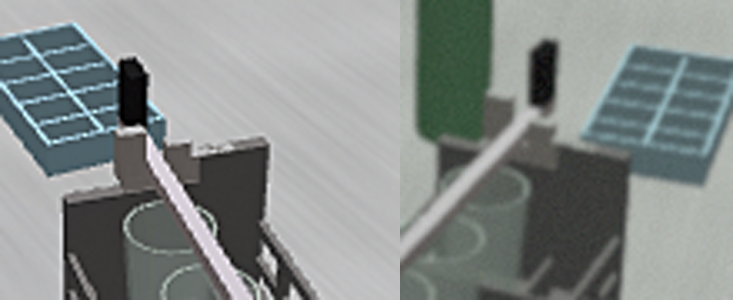

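The views show the bar lying down between the tooth and the shoulder. The tab is at scene (279,178) and side (322.5,172). I'll triangulate its height to check that it's seated.

Run:
```python
from workcell import bot
from h import *
import json
cs,cd=bot.get_calibration('scene'),bot.get_calibration('side');w=json.load(open('w7.json'))
im=cv2.imread('pics/w7.png')[165:235,265:300];k,l,s,ce=cv2.connectedComponentsWithStats((im.max(2)<50).astype(np.uint8))
i=1+s[1:,4].argmax();u=ce[i]+[265,165];print(s[i],u)
A,B=(279.4,177.6),(322.5,171.7)
for t in (tri(cs,A,cd,B),tri(w,u,cs,A),tri(w,u,cd,B)): print(t)
# move since start, same centroid definition
print('start',tri(cs,(304.97,171.12),cd,(347.32,173.68)))
# rest of the things: difference in scene picture around bottle, timer, tray, tumblers
for n in('scene','side'):
    a=cv2.imread(f'pics/{n}0.png').astype(int);b=cv2.imread(f'pics/{n}7.png').astype(int);d=(np.abs(a-b).max(2)>50)
    for nm,(x0,x1,y0,y1) in ({'bottle':(190,225,120,215),'timer':(220,270,290,330),'tray':(230,270,155,195)} if n=='scene' else {'bottle':(283,310,110,190),'timer':(200,235,240,270),'tray':(355,385,165,205)}).items(): print(n,nm,d[y0:y1,x0:x1].sum())
```

```text
[  9  12  18  47 307] [282.29967427 193.03908795]
(array([ 0.58551178, -0.15234487,  0.15900442]), np.float64(0.0006274037174307469))
(array([ 0.58887337, -0.14510546,  0.16302184]), np.float64(0.0012958399690472537))
(array([ 0.58630678, -0.1454489 ,  0.16220895]), np.float64(0.004070277388054369))
start (array([ 0.52254598, -0.14003007,  0.1668289 ]), np.float64(0.0018004536700032565))
scene bottle 0
scene timer 0
scene tray 0
side bottle 0
side timer 0
side tray 0
```

Run:
```python
from workcell import bot
from h import *
import json
a=cv2.imread('pics/scene7.png')[160:215,260:315];b=cv2.imread('pics/side7.png')[155:205,295:345]
cv2.imwrite('pics/z7.png',np.hstack([cv2.resize(a,(396,396),interpolation=cv2.INTER_CUBIC),cv2.resize(b,(396,396),interpolation=cv2.INTER_CUBIC)]))
im=cv2.imread('pics/w7.png');cv2.imwrite('pics/wz7.png',cv2.resize(im[120:235,230:340],(660,590),interpolation=cv2.INTER_CUBIC) if 0 else cv2.resize(im[120:230,225:345],(654,600),interpolation=cv2.INTER_CUBIC))
```

```text
(no output)
```

View pics/z7.png

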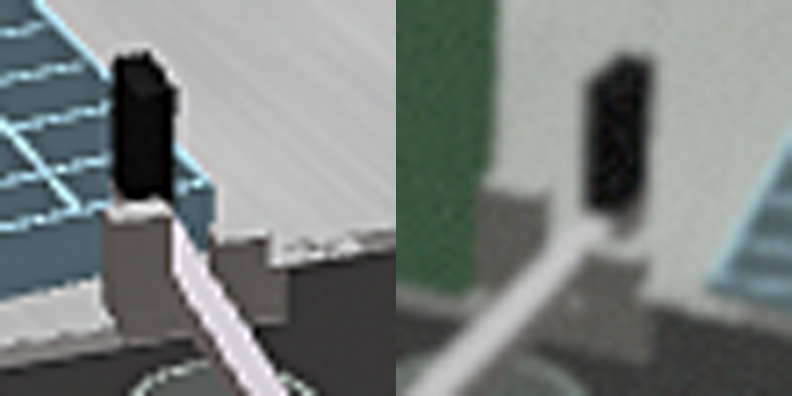

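View pics/wz7.png

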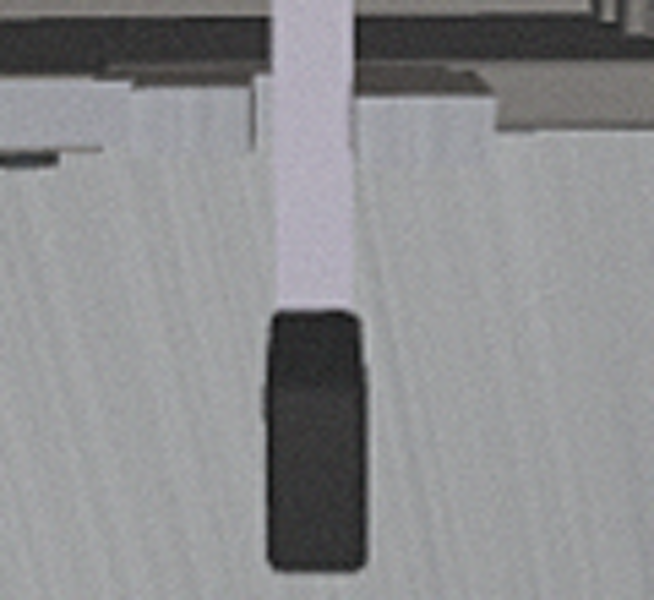

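Run:
```python
from workcell import bot
from h import *
cs,cd=bot.get_calibration('scene'),bot.get_calibration('side')
rx=np.array([.980,-.199,0]);ry=np.array([.199,.98,0])
for n,c,a,b in(('scene',cs,(304.97,171.12),(279.38,177.59)),('side',cd,(347.32,173.68),(322.55,171.73))):
    P0=np.array([.524,-.138,.1683])
    print(n,'measured',np.subtract(b,a))
    for dz in(-.0092,-.0052,-.002):
        print(dz,(proj(c,P0+.0612*rx-.0008*ry+[0,0,dz])-proj(c,P0)).round(2))
```

```text
scene measured [-25.59   6.47]
-0.0092 [[-24.61   6.82]]
-0.0052 [[-24.59   5.34]]
-0.002 [[-24.57   4.15]]
side measured [-24.77  -1.95]
-0.0092 [[-23.49  -1.67]]
-0.0052 [[-23.42  -3.13]]
-0.002 [[-23.37  -4.31]]
```

Both views put the tab at the seated height to within about 1 mm (limit about 4 mm). Handing in.

```bash
python3 -c "
from workcell import bot
print(bot.observe()['force'],bot.observe()['clock']); print(bot.job_done())"
```

```text
[-0.01624444  0.36554437 -1.34461593] 8.8
the job is handed in; nothing more can be done
None
```

The bar is down in the keeper's notch and released, and I handed the job in at 8.8 s on the robot's clock.

**What I did:** I gripped the black tab and lifted the bar about 21 mm at the tab, clear of the ledge. I slid it over the low shoulder and eased it along until it touched the tall tooth, at about 5.5 N and at the place I had measured beforehand. I then backed off about 1.4 mm, lowered the bar into the notch, opened the fingers and raised the gripper clear.

**Last checks:**
- **Seating:** the scene and side cameras together put the tab centre at 159 mm, exactly the seated height. Each camera's own pixel shift since the start agrees to within about 1 mm; the allowance is about 4 mm.
- **Surroundings:** the bottle, timer and ice tray show no change in the scene and side pictures. I did not measure the tumblers, but they looked unmoved in the views.
- **Forces:** the wrist force I read went no higher than about 10 N, a downward push while the fingers closed on the tab.

**Disagreements:**
- Heights paired with the wrist camera came out 3–4 mm high (162–163 mm). Its colour mask caught only part of the tab, so I put little weight on that.
- The pictures suggest the bar travelled 2–3 mm further towards the tooth than the arm's position says, which is still inside the allowed range.

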